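Carry the reagent bottles over to the new rack in reverse order

TASK

Move the four reagent containers from the grey sockets into the cells of the empty blue rack in reverse order: the one nearest the source rack's loop handle goes into the cell farthest from the blue rack's loop handle, the next into the next cell, and so on, one to a cell. Keep them upright, set them down rather than drop them, and leave each standing flat on the floor of its cell.

Things in the scene. Friction and masses are not known exactly. Their poses are not given: they have to be found in the camera images.
- jar: Squat round white plastic jar with a wide black lid: diameter 46 mm (lid 47), 68 mm tall, about 90 g. Origin: centre of its underside; z points up out of its cap when it stands. It starts upright in its own source socket, within a few mm of the middle.
- amber: Round amber glass bottle: body diameter 40 mm up to 62 mm height, then a sloping shoulder and a narrow black cap (diameter 23 mm), 90 mm tall in all, about 110 g. Origin: centre of its underside; z points up out of its cap when it stands. It starts upright in its own source socket, within a few mm of the middle.
- can: Slim round aluminium can: diameter 33 mm up to 85 mm height, white cap of diameter 28 mm above, 98 mm tall in all, about 100 g. Origin: centre of its underside; z points up out of its cap when it stands. It starts upright in its own source socket, within a few mm of the middle.
- flask: Square white plastic bottle: body 40 x 40 mm up to 70 mm height, round white cap of diameter 27 mm above, 88 mm tall in all, about 120 g. x and y are normal to its flat sides, which are turned at most 0.15 rad from the source rack's sides. Origin: centre of its underside; z points up out of its cap when it stands. It starts upright in its own source socket, within a few mm of the middle.
- socket_jar: The fixed grey open square socket, 70 x 70 mm outside, 62 mm inside, in which the squat jar starts. One of four like it in a straight row along the socket's y axis, 74 mm apart, on the source rack (a flat aluminium base). Origin: centre of its underside, 8 mm above the table; inner floor 4 mm above the origin, rim 18 mm above it. x points across the row.
- socket_amber: The fixed grey open square socket, 70 x 70 mm outside, 62 mm inside, in which the amber bottle starts. One of four like it in a straight row along the socket's y axis, 74 mm apart, on the source rack (a flat aluminium base). Origin: centre of its underside, 8 mm above the table; inner floor 4 mm above the origin, rim 18 mm above it. x points across the row.
- socket_can: The fixed grey open square socket, 70 x 70 mm outside, 62 mm inside, in which the slim can starts. One of four like it in a straight row along the socket's y axis, 74 mm apart, on the source rack (a flat aluminium base). Origin: centre of its underside, 8 mm above the table; inner floor 4 mm above the origin, rim 18 mm above it. x points across the row.
- socket_flask: The fixed grey open square socket, 70 x 70 mm outside, 62 mm inside, in which the square bottle starts. One of four like it in a straight row along the socket's y axis, 74 mm apart, on the source rack (a flat aluminium base). Origin: centre of its underside, 8 mm above the table; inner floor 4 mm above the origin, rim 18 mm above it. x points across the row.
- src_handle: The source rack's handle: a grey block, 80 mm across the row, 24 mm along it and 16 mm high, with a steel wire loop over it, at one end of the row of sockets (either end); the other end has the same block without a loop. Origin: centre of its underside, 8 mm above the table, on the row's centre line, 59, 133, 207 and 281 mm from the centres of the four sockets; top of the loop 60 mm above the origin. Fixed.
- rack: The new rack: a fixed one-piece blue tray, empty at the start, with four square cells in a row along its y axis, centres at x = 0, y = +108, +36, -36 and -108 mm; each cell is 66 x 66 mm inside, its floor 6 mm above the table, walls 6 mm thick with their top 22 mm above the table. Its steel loop handle (top 68 mm above the table) stands on a block at the +y end, at y = +162 mm. Origin: centre of the row of cells, at the underside (table level). x points across the row.
Not all that is in view belongs to the job. What is shaped like the jar but pink is not meant. What is shaped like the flask but yellow is not meant.

How it is judged:
At the end, for the whole second after the job is handed in: All four stand upright (0.1 rad) on the blue rack's cell floors (base within 4 mm of it, 18 mm of cell centre along and across), released, at rest, in reverse order: k-th from the source handle at the start is k-th from the blue rack's end without handle (((horizontal distance between socket_jar and src_handle between 0.029 and 0.089 m and y of jar in the frame of rack between -0.126 and -0.09 m) or (horizontal distance between socket_jar and src_handle between 0.103 and 0.163 m and y of jar in the frame of rack between -0.054 and -0.018 m) or (horizontal distance between socket_jar and src_handle between 0.177 and 0.237 m and y of jar in the frame of rack between 0.018 and 0.054 m) or (horizontal distance between socket_jar and src_handle between 0.251 and 0.311 m and y of jar in the frame of rack between 0.09 and 0.126 m)) and x of jar in the frame of rack between -0.018 and 0.018 m and z of jar in the frame of rack between 0.002 and 0.01 m and angle between each of jar, amber, can, flask's own z axis and vertical below 0.1 rad and linear speed of each of jar, amber, can, flask below 0.02 m/s and ((horizontal distance between socket_amber and src_handle between 0.029 and 0.089 m and y of amber in the frame of rack between -0.126 and -0.09 m) or (horizontal distance between socket_amber and src_handle between 0.103 and 0.163 m and y of amber in the frame of rack between -0.054 and -0.018 m) or (horizontal distance between socket_amber and src_handle between 0.177 and 0.237 m and y of amber in the frame of rack between 0.018 and 0.054 m) or (horizontal distance between socket_amber and src_handle between 0.251 and 0.311 m and y of amber in the frame of rack between 0.09 and 0.126 m)) and x of amber in the frame of rack between -0.018 and 0.018 m and z of amber in the frame of rack between 0.002 and 0.01 m and ((horizontal distance between socket_can and src_handle between 0.029 and 0.089 m and y of can in the frame of rack between -0.126 and -0.09 m) or (horizontal distance between socket_can and src_handle between 0.103 and 0.163 m and y of can in the frame of rack between -0.054 and -0.018 m) or (horizontal distance between socket_can and src_handle between 0.177 and 0.237 m and y of can in the frame of rack between 0.018 and 0.054 m) or (horizontal distance between socket_can and src_handle between 0.251 and 0.311 m and y of can in the frame of rack between 0.09 and 0.126 m)) and x of can in the frame of rack between -0.018 and 0.018 m and z of can in the frame of rack between 0.002 and 0.01 m and ((horizontal distance between socket_flask and src_handle between 0.029 and 0.089 m and y of flask in the frame of rack between -0.126 and -0.09 m) or (horizontal distance between socket_flask and src_handle between 0.103 and 0.163 m and y of flask in the frame of rack between -0.054 and -0.018 m) or (horizontal distance between socket_flask and src_handle between 0.177 and 0.237 m and y of flask in the frame of rack between 0.018 and 0.054 m) or (horizontal distance between socket_flask and src_handle between 0.251 and 0.311 m and y of flask in the frame of rack between 0.09 and 0.126 m)) and x of flask in the frame of rack between -0.018 and 0.018 m and z of flask in the frame of rack between 0.002 and 0.01 m); the robot touches nothing.
It fails at once if a container is tipped over (0.6 rad) (angle between any of jar, amber, can, flask's own z axis and vertical above 0.6 rad).
It fails at once if a container falls into the blue rack (faster than 0.7 m/s near its floor) ((linear speed of jar above 0.7 m/s and z of jar in the frame of rack below 0.04 m and x of jar in the frame of rack between -0.04 and 0.04 m and y of jar in the frame of rack between -0.15 and 0.15 m) or (linear speed of amber above 0.7 m/s and z of amber in the frame of rack below 0.04 m and x of amber in the frame of rack between -0.04 and 0.04 m and y of amber in the frame of rack between -0.15 and 0.15 m) or (linear speed of can above 0.7 m/s and z of can in the frame of rack below 0.04 m and x of can in the frame of rack between -0.04 and 0.04 m and y of can in the frame of rack between -0.15 and 0.15 m) or (linear speed of flask above 0.7 m/s and z of flask in the frame of rack below 0.04 m and x of flask in the frame of rack between -0.04 and 0.04 m and y of flask in the frame of rack between -0.15 and 0.15 m)).
It also fails if it takes over 112 s, if anything falls off the work surface, if the arm or the gripper's body presses on something with over 40 N, if the wrist force passes 120 N, or if a joint passes its speed limit or range.

ROBOT

A 6-joint arm with a two-finger parallel gripper is mounted at the origin on the work surface. World frame = base frame: x ahead of the robot, y to its left, z up, the work surface at z = 0. Lengths are in m, angles in rad, forces in N, time in s.
With the tool pointing down it reaches from about 0.3 to 0.875 m from the base axis. Payload 6.4 kg.
Tool frame: the origin (TCP) lies at the very end of the fingers, on their centre line; the grasp point (between the pads) lies 19 mm behind it (ctrl.grasp_offset is the z of the grasp point in the tool frame, in m); z points along the fingers, y is the direction in which the jaws open and shut (so a half turn about z gives the same grasp; the last joint's range is limited). The gripper opens to 85 mm and grips with 20 to 120 N. Pads are 22 mm wide; open, the fingers measure 114 mm over their backs; the gripper's body (76 mm by 85 mm) begins 54 mm behind the grasp point. The pads swing forward as they close: fully open they stand 13 mm farther back than shut.
Start: joints at [1.021, 0.181, 1.607, -0, 1.354, -0.206], TCP at [0.194, 0.541, 0.231] pointing down, gripper open.
Joint ranges: [-2.99, 2.99], [-0.89, 2.07], [0.3, 2.58], [-1.14, 4.28], [0, 2.63], [-3.12, 3.12]. Speed limits (rad/s): [2.57, 2.57, 3.01, 3.14, 3.14, 3.14].

INTERFACE

Orientations are given as a unit quaternion [x, y, z, w].
In Python, from plant import ctrl gives the robot as it stands. The module is installed in compiled form; this text tells all that it offers.
- The arm moves only by the tool step_arm, never from a script. Its argument "series" is one flat list of numbers, 4 for each row, row after row: the shift along the tool's x, y, z in cm, then the turn about the tool's z in degrees. A call has 1 to 8 rows; each row is the pose to reach, as a shift and turn from the pose commanded when the call began, along the tool's axes at that moment; what a row does not reach only later rows make up. A row lasts 1/12 s, in which the tool goes at most 41.7 mm and 7.16 degrees, less where a joint would pass 70% of its speed; a pose out of reach is approached as far as the arm can. A call with a gripper value outside its range is refused whole. "claw" is the finger opening in cm, from 0 to 8.54, set as the call begins (left out, the last holds). The fingers move at their own pace and stop on an object; "force" is the grip in N (left out, the last holds). Time passes only in rows, so rows that repeat a pose let the fingers close. It gives the time, the measured TCP pose, the force and the opening at its end, in the units of the state.
- ctrl.get_obs(): the state, without advancing time (a new reading comes with each control period).
- ctrl.read_camera(name): name is "scene" or "top" or "wrist"; returns a dict with "frame" (400x640x3 uint8, red, green, blue), "fx", "fy", "cx", "cy" (pixels), "dist_coeffs" ([k1, k2, p1, p2, k3] as OpenCV has them; the pictures are not rectified), "eye" and "orientation" of the camera in the world; the wrist camera has in their place "T_tool_cam" (4x4, takes a point from camera to tool coordinates, whose origin is the TCP and whose axes are the flange's). Camera axes: x right, y down, z forward; pixel columns grow to the right and rows downward; lengths in m; the calibration is good to about 2 mm. A picture is of the moment at which its call begins: read the wrist's pose just before it. There is no depth.
- ctrl.hand_in(): hands the job in, once; it reports no verdict.
The state is a dict: "time": time; "joint_positions": joint angles; "joint_velocities": joint speeds; "joint_torque": joint torques, N m; "ee_pos": TCP position; "tcp_rot": TCP orientation; "ft_force": force on the tool from outside, world axes, zero at the start; "moment": the same for the moment, N m; "width": opening from 0.0 (shut) to 1.0 (fully open).
Only numpy, scipy, OpenCV 4.12 (cv2) and the standard library are available. Lean on these libraries where they do the work, as an engineer would, in place of code of your own. Each camera call takes 0.05 s, during which the arm holds its last target.

## Working session

There is one attempt and no reset: what is moved stays moved. The work goes in short steps, Python scripts to look and compute and a tool call to move; the robot and the scene stay as the last step left them, time stands still between calls to the robot, and variables do not carry over. Pictures are saved under pics/ and viewed, and the job is handed in when it is done.

Besides the shell and the picture viewer there is one more tool, called after "Emit:" in YAML: its name, and indented under it one key for each argument. step_arm: Moves the arm, as the interface text tells. Its arguments: {"type":"object","properties":{"series":{"type":"array","items":{"type":"number"}},"claw":{"type":"number"},"force":{"type":"number"}},"required":["series"]}

```bash
mkdir -p pics; ls
python3 - <<'E'
from plant import ctrl
import cv2
o=ctrl.get_obs();print(o)
for n in("scene","top","wrist"):
    c=ctrl.read_camera(n);cv2.imwrite(f"pics/{n}0.png",c["frame"][:,:,::-1]);c.pop("frame");print(n,c)
print(ctrl.grasp_offset)
E
```

```text
pics
{'time': 0.0, 'joint_positions': array([ 1.02068013e+00,  1.81526172e-01,  1.60799568e+00, -1.49558972e-06,
        1.35382192e+00, -2.06294782e-01]), 'joint_velocities': array([-1.17393625e-03, -5.97334379e-04,  6.30197311e-05,  2.48535573e-04,
        6.22595156e-04,  1.13787304e-03]), 'joint_torque': array([ 1.16657997e-03, -4.44850838e+01, -3.51349247e+01, -5.41169311e-05,
        9.01473948e-03,  1.44376151e-05]), 'ee_pos': array([0.19351144, 0.54087309, 0.23039848]), 'tcp_rot': array([ 1.71064976e-01,  9.85259360e-01, -8.13954224e-04, -3.22625570e-04]), 'ft_force': array([-1.49704991, -0.34333005, -0.13224938]), 'moment': array([ 0.00663656, -0.00467575,  0.0241638 ]), 'width': 1.0018565413268814}
scene {'fx': 452.7157251373941, 'fy': 452.7157251373941, 'cx': 320.2230412281917, 'cy': 205.62538513592258, 'dist_coeffs': array([-0.11843918,  0.        ,  0.        ,  0.        ,  0.        ]), 'eye': array([1.04806883, 0.80660038, 0.64537625]), 'orientation': array([ 0.23174663,  0.84589172, -0.45959342, -0.13976619])}
top {'fx': 501.8543204587271, 'fy': 501.8543204587271, 'cx': 318.4796840204243, 'cy': 198.2021423495288, 'dist_coeffs': array([-0.09737425,  0.        ,  0.        ,  0.        ,  0.        ]), 'eye': array([ 0.43464981, -0.03362681,  1.1467059 ]), 'orientation': array([ 0.71195844, -0.70133089,  0.01817888, -0.03032638])}
wrist {'fx': 339.7990600183051, 'fy': 339.7990600183051, 'cx': 318.4826129941217, 'cy': 204.3886741915991, 'dist_coeffs': array([0.00223141, 0.        , 0.        , 0.        , 0.        ]), 'T_tool_cam': array([[-5.69034372e-04, -9.58108941e-01, -2.86403445e-01,
         7.35997237e-02],
       [ 9.99999655e-01, -7.18422015e-04,  4.16518666e-04,
        -1.02318573e-03],
       [-6.04828798e-04, -2.86403109e-01,  9.58109019e-01,
        -1.42256042e-01],
       [ 0.00000000e+00,  0.00000000e+00,  0.00000000e+00,
         1.00000000e+00]])}
-0.0187
```

View pics/top0.png

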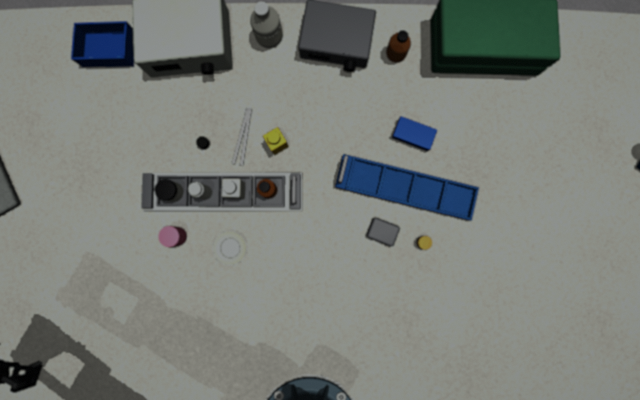

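View pics/scene0.png

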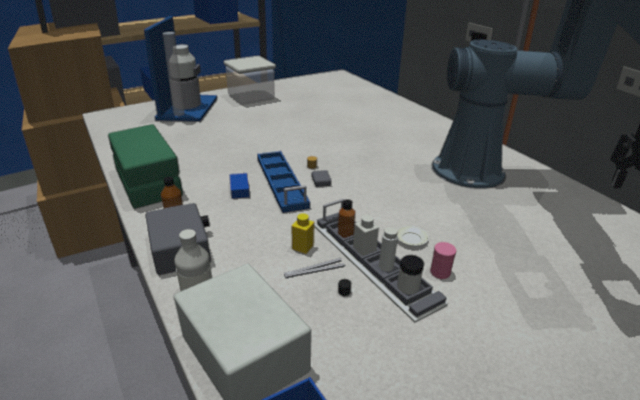

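View pics/wrist0.png

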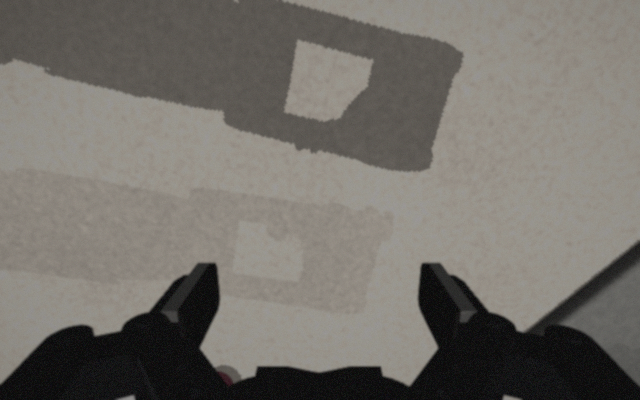

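The source loop handle is on the right at top px (295,190). Going away from it the order is amber (266,187), flask (231,187), can (197,189), jar (166,189). The blue rack's loop is on the left at (344,168).

Lookalikes to avoid:
- pink jar (171,236)
- yellow flask (275,141)
- background amber bottle (399,45)
- background grey bottle (266,25)
- loose black cap (203,143)
- blue box (414,133) and blue bin (102,45), which are not the rack

Next I'll take an enlarged crop.

```bash
cat > h.py <<'E'
import numpy as np,cv2
from scipy.spatial.transform import Rotation as R
def pose(c,o=None):
    if "eye" in c: return R.from_quat(c["orientation"]).as_matrix(),np.array(c["eye"])
    T=np.eye(4);T[:3,:3]=R.from_quat(o["tcp_rot"]).as_matrix();T[:3,3]=o["ee_pos"]
    T=T@c["T_tool_cam"];return T[:3,:3],T[:3,3]
def K(c): return np.array([[c["fx"],0,c["cx"]],[0,c["fy"],c["cy"]],[0,0,1.]])
def px2w(c,px,z,o=None):
    Rm,e=pose(c,o)
    p=cv2.undistortPoints(np.array(px,float).reshape(-1,1,2),K(c),np.array(c["dist_coeffs"])).reshape(-1,2)
    d=np.c_[p,np.ones(len(p))]@Rm.T
    z=np.broadcast_to(z,len(p))
    return e+d*((z-e[2])/d[:,2])[:,None]
def w2px(c,P,o=None):
    Rm,e=pose(c,o)
    rv,_=cv2.Rodrigues(Rm.T);return cv2.projectPoints(np.array(P,float).reshape(-1,1,3),rv,-Rm.T@e,K(c),np.array(c["dist_coeffs"]))[0].reshape(-1,2)
def crop(img,x,y,w,h,s,fn):
    cv2.imwrite(fn,cv2.resize(img[y:y+h,x:x+w],None,fx=s,fy=s,interpolation=cv2.INTER_CUBIC))
E
python3 - <<'E'
from h import *
i=cv2.imread("pics/top0.png")
crop(i,135,160,175,65,4.5,"pics/c1.png");crop(i,330,145,155,80,5,"pics/c2.png")
E
```

```text
(no output)
```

View pics/c1.png

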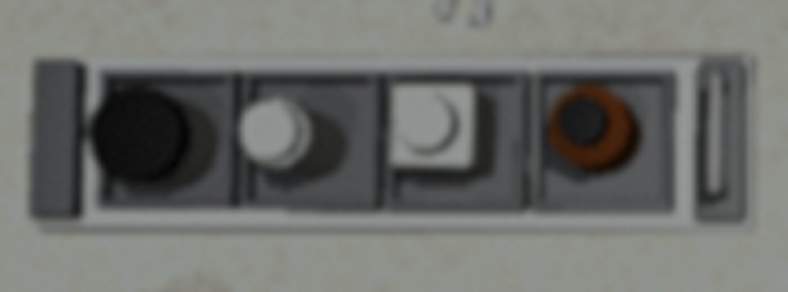

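View pics/c2.png

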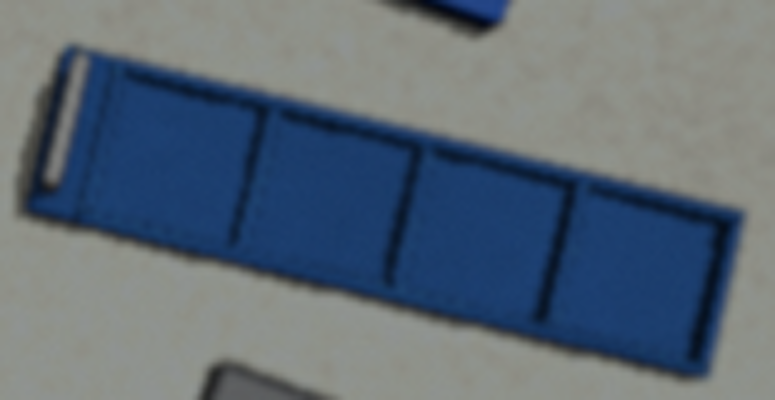

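Run:
```python
from h import *
from plant import ctrl
c=ctrl.read_camera("top")
f=lambda L,ox,oy,s:[(ox+(u+.5)/s-.5,oy+(v+.5)/s-.5) for u,v in L]
np.set_printoptions(precision=4,suppress=True)
def s(n,L,z,a):
    w=px2w(c,f(L,*a),z);print(n,w[:,:2].round(4).tolist());return w
A=(135,160,4.5);B=(330,145,5)
l=s("Lblock",[(35,62),(82,65),(78,217),(32,215)],.024,A)
r=s("Rblock",[(700,60),(746,60),(745,220),(698,220)],.024,A)
lc=l.mean(0);rc=r.mean(0);print(lc,rc,np.linalg.norm(lc-rc),"expect .340")
d=(lc-rc)/np.linalg.norm(lc-rc)
print("yaw row",np.degrees(np.arctan2(d[1],d[0])))
m=(lc+rc)/2
for n,k in zip(("amber","flask","can","jar"),(-.111,-.037,.037,.111)):print("sock",n,m+d*k)
for n,p,z in(("jar",(140,136),.08),("can",(270,130),.11),("flask",(424,123),.1),("amber",(584,122),.102)):s(n,[p],z,A)
s("flask top sq",[(390,84),(472,84),(472,170),(390,168)],.082,A)
k=s("rack",[(743,212),(708,377),(22,210),(70,45)],.022,B)
e=(k[0]+k[1])/2;g=(k[2]+k[3])/2;d=(g-e);L=np.linalg.norm(d);d/=L;print("len",L,"w",np.linalg.norm(k[0]-k[1]),np.linalg.norm(k[2]-k[3]),"expect .078; yaw",np.degrees(np.arctan2(d[1],d[0])))
O=e+d*.147;print("rack O",O)
for y in(-.108,-.036,.036,.108):print(y,O+d*y)
```

```text
Lblock [[0.5628, 0.3909], [0.5616, 0.3662], [0.4842, 0.3652], [0.4848, 0.3893]]
Rblock [[0.5678, 0.051], [0.5681, 0.0279], [0.4879, 0.027], [0.4876, 0.0504]]
[0.5234 0.3779 0.024 ] [0.5279 0.0391 0.024 ] 0.33885215004404257 expect .340
yaw row 90.76120404466181
sock amber [0.5271 0.0975 0.024 ]
sock flask [0.5261 0.1715 0.024 ]
sock can [0.5251 0.2455 0.024 ]
sock jar [0.5241 0.3195 0.024 ]
jar [[0.5212, 0.3162]]
can [[0.5224, 0.2446]]
flask [[0.5275, 0.1742]]
amber [[0.5288, 0.0987]]
flask top sq [[0.5476, 0.1947], [0.548, 0.1552], [0.507, 0.1541], [0.5074, 0.1935]]
rack [[0.5424, -0.3744], [0.4676, -0.358], [0.5385, -0.0482], [0.6137, -0.0689]]
len 0.31578614520054954 w 0.07656544658389432 0.07802929789980072 expect .078; yaw 76.9954722520017
rack O [ 0.5381 -0.223   0.022 ]
-0.108 [ 0.5138 -0.3282  0.022 ]
-0.036 [ 0.53   -0.2581  0.022 ]
0.036 [ 0.5462 -0.1879  0.022 ]
0.108 [ 0.5624 -0.1178  0.022 ]
```

```bash
cat > go.py <<'E'
import sys
from h import *
from plant import ctrl
o=ctrl.get_obs();x,y,z,yaw=map(float,sys.argv[1:5])
M=R.from_quat(o["tcp_rot"]).as_matrix()
cy=np.degrees(np.arctan2(M[1,1],M[0,1]))
d=M.T@(np.array([x,y,z])-o["ee_pos"])*100
print("t",round(o["time"],2),"pos",o["ee_pos"].round(4),"yaw",cy.round(2),"zax",M[:,2].round(4),"w",round(o["width"],3),"F",o["ft_force"].round(1))
print("series cm",d.round(2),"turn",round(cy-yaw,2))
E
python3 go.py 0.5285 0.0985 0.19 0.8
python3 - <<'E'
from h import *
i=cv2.imread("pics/top0.png")
from plant import ctrl
c=ctrl.read_camera("top")
O=np.array([.5381,-.223,0]);d=np.array([np.cos(np.radians(77)),np.sin(np.radians(77)),0]);n=np.array([d[1],-d[0],0])
s=5;b=cv2.resize(i[145:225,330:485],None,fx=s,fy=s)
for y in(-.108,-.036,.036,.108):
    P=[O+d*(y+a)+n*bb+[0,0,.022] for a,bb in((-.033,-.033),(-.033,.033),(.033,.033),(.033,-.033))]
    p=w2px(c,P);q=((p-[330,145]+.5)*s-.5).astype(int);cv2.polylines(b,[q],True,(0,255,255),1)
cv2.imwrite("pics/c3.png",b)
E
```

```text
t 0.2 pos [0.1936 0.5411 0.2307] yaw 70.3 zax [-5.e-04 -9.e-04 -1.e+00] w 0.998 F [-0.3  0.3  0.6]
series cm [-46.45 -30.37   4.1 ] turn 69.5
```

View pics/c3.png

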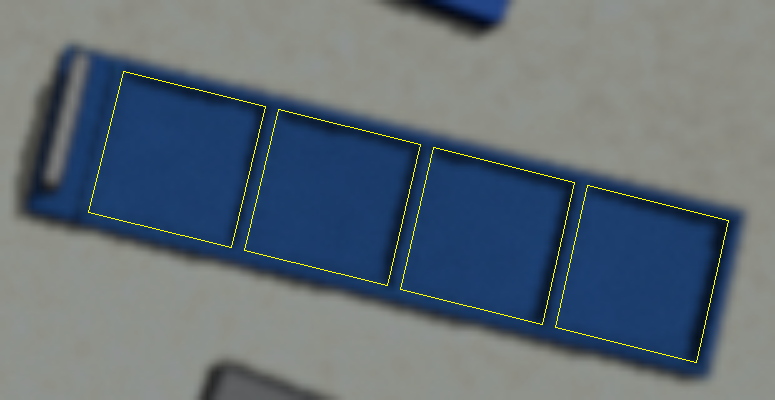

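The overlay lies on the cell walls, so the rack model holds. Moving to a point above amber.

Emit:
step_arm:
  series: [-28,-18,0,40,-28,-18,0,40,-28,-18,0,40,-28,-18,0,40,-28,-18,0,40,-28,-18,0,40,-28,-18,0,40,-28,-18,0,40]
  claw: 8.5
  force: 40

```text
time: 0.92
ee_pos: [0.3975, 0.2758, 0.2315]
tcp_rot: [0.498, 0.867, 0.0, 0.0]
ft_force: [1.1, 0.6, 0.5]
width: 0.995
```

```bash
python3 go.py 0.5285 0.0985 0.19 0.8
```

```text
t 0.92 pos [0.3975 0.2758 0.2315] yaw 30.29 zax [ 5.e-04  2.e-04 -1.e+00] w 0.995 F [1.1 0.6 0.5]
series cm [-21.91   2.36   4.15] turn 29.49
```

Emit:
step_arm:
  series: [-21.9,2.4,4.1,29.5,-21.9,2.4,4.1,29.5,-21.9,2.4,4.1,29.5,-21.9,2.4,4.1,29.5,-21.9,2.4,4.1,29.5,-21.9,2.4,4.1,29.5,-21.9,2.4,4.1,29.5,-21.9,2.4,4.1,29.5]

```text
time: 1.58
ee_pos: [0.5277, 0.1002, 0.1898]
tcp_rot: [0.703, 0.712, -0.0, -0.001]
ft_force: [0.0, -0.2, 0.0]
width: 0.998
```

```bash
python3 go.py 0.5285 0.0985 0.038 0.8
python3 - <<'E'
from h import *
from plant import ctrl
o=ctrl.get_obs();c=ctrl.read_camera("wrist");i=c["frame"][:,:,::-1].copy()
for P in([.5288,.0987,.102],[.5275,.1742,.1],[.5281,.0391,.024],[.5271,.0975,.012]):
    p=w2px(c,[P],o)[0];print(p);cv2.circle(i,tuple(p.astype(int)),3,(0,255,0),-1)
cv2.imwrite("pics/w1.png",i)
E
```

```text
t 1.58 pos [0.5277 0.1002 0.1898] yaw 0.72 zax [-1.5e-03  5.0e-04 -1.0e+00] w 0.998 F [ 0.  -0.2  0. ]
series cm [-0.18  0.1  15.18] turn -0.08
[321.48233565 211.30310425]
[321.14361448 100.23415451]
[319.38511891 244.87006491]
[319.11127666 184.00846457]
```

View pics/w1.png

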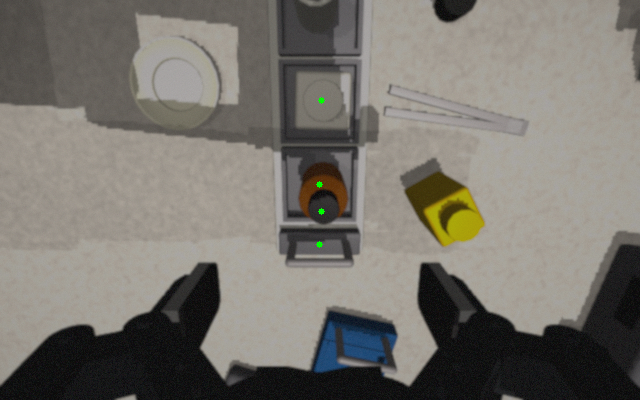

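Amber cap is seen at (323,208) against a predicted (321,211), about 2 mm off towards +y. I'll aim at y=0.100, narrow the opening to 6.5 cm and descend. The yellow flask's base stays about 25 mm clear of the fingers.

Emit:
step_arm:
  series: [0,0.1,4,0,0,0.1,8,0,0,0.1,11.5,0,0,0.1,14,0,0,0.1,15.3,0,0,0.1,15.3,0]
  claw: 6.5

```text
time: 2.13
ee_pos: [0.5253, 0.1025, 0.0343]
tcp_rot: [0.701, 0.713, -0.002, -0.002]
ft_force: [-0.9, 0.5, -0.0]
width: 0.761
```

Emit:
step_arm:
  series: [0,0,0,0,0,0,0,0,0,0,0,0,0,0,0,0,0,0,0,0,0,0,0,0]
  claw: 3
  force: 40

```text
time: 2.63
ee_pos: [0.5304, 0.101, 0.0392]
tcp_rot: [0.702, 0.712, 0.001, 0.001]
ft_force: [-0.4, 2.6, 7.1]
width: 0.456
```

```bash
python3 go.py 0.5285 0.0985 0.18 0.8
```

```text
t 2.63 pos [0.5304 0.101  0.0392] yaw 0.79 zax [ 3.3e-03  6.0e-04 -1.0e+00] w 0.456 F [-0.4  2.6  7.1]
series cm [ -0.24  -0.15 -14.08] turn -0.01
```

Emit:
step_arm:
  series: [0,0,0,0,0,0,0,0,0,0,0,0]

```text
time: 2.88
ee_pos: [0.5304, 0.101, 0.0392]
tcp_rot: [0.702, 0.712, 0.001, 0.001]
ft_force: [-0.8, 2.3, 6.4]
width: 0.46
```

```bash
python3 go.py 0.5138 -0.3282 0.18 -13
```

```text
t 2.88 pos [0.5304 0.101  0.0392] yaw 0.79 zax [ 3.3e-03  7.0e-04 -1.0e+00] w 0.46 F [-0.8  2.3  6.4]
series cm [-42.88  -2.21 -14.11] turn 13.79
```

Emit:
step_arm:
  series: [0,0,-1,0,0,0,-3,0,0,0,-6,0,0,0,-9,0,0,0,-12,0,0,0,-14,0,0,0,-15,0,0,0,-15,0]

```text
time: 3.55
ee_pos: [0.5306, 0.1004, 0.1905]
tcp_rot: [0.702, 0.712, 0.002, 0.002]
ft_force: [0.7, 0.8, -2.4]
width: 0.461
```

```bash
python3 go.py 0.5138 -0.3282 0.18 -13;python3 - <<'E'
from h import *
from plant import ctrl
c=ctrl.read_camera("scene");crop(c["frame"][:,:,::-1],230,80,250,220,3,"pics/s1.png")
E
```

```text
t 3.55 pos [0.5306 0.1004 0.1905] yaw 0.8 zax [ 5.5e-03 -3.0e-04 -1.0e+00] w 0.461 F [ 0.7  0.8 -2.4]
series cm [-42.84  -2.28   1.05] turn 13.8
```

View pics/s1.png

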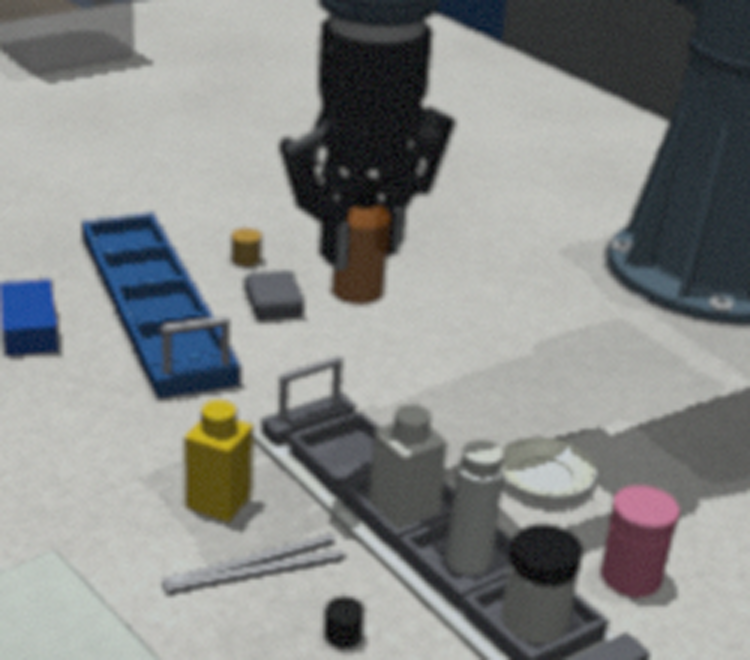

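Amber is held upright, with its cap at (370,215) in the crop. Carrying it to the far cell.

Emit:
step_arm:
  series: [-1.5,0,0,2,-5,0,0,4,-8.5,-0.5,0,6,-12,-0.5,0,8,-15.5,-1,0,10,-19,-1,0,12,-22.5,-1.2,0,13.8,-26,-1.4,0,13.8]

```text
time: 4.27
ee_pos: [0.5169, -0.1606, 0.1848]
tcp_rot: [0.783, 0.622, -0.001, -0.002]
ft_force: [0.3, 0.1, -1.1]
width: 0.454
```

```bash
python3 go.py 0.5138 -0.3282 0.18 -13
```

```text
t 4.27 pos [ 0.5169 -0.1606  0.1848] yaw -13.1 zax [-0.0036  0.002  -1.    ] w 0.454 F [ 0.3  0.1 -1.1]
series cm [-16.39   3.5    0.45] turn -0.1
```

Emit:
step_arm:
  series: [-3.5,0.8,0,0,-7,1.6,0,0,-10.5,2.3,0,0,-13.5,3,0,0,-15.5,3.4,0,0,-16.4,3.5,0,0,-16.4,3.5,0,0,-16.4,3.5,0,0]

```text
time: 4.93
ee_pos: [0.5151, -0.3261, 0.1855]
tcp_rot: [0.783, 0.622, -0.0, -0.002]
ft_force: [0.5, 0.2, -1.5]
width: 0.456
```

```bash
python3 go.py 0.5138 -0.3282 0.033 -13;python3 - <<'E'
from h import *
from plant import ctrl
o=ctrl.get_obs();c=ctrl.read_camera("wrist");i=c["frame"][:,:,::-1].copy()
O=np.array([.5381,-.223,.022]);d=np.array([np.cos(np.radians(77)),np.sin(np.radians(77)),0]);n=np.array([d[1],-d[0],0])
for y in(-.108,-.036,.036,.108):
    p=w2px(c,[O+d*(y+a)+n*bb for a,bb in((-.033,-.033),(-.033,.033),(.033,.033),(.033,-.033))],o)
    cv2.polylines(i,[p.astype(int)],True,(0,255,255),1)
cv2.imwrite("pics/w2.png",i)
E
```

```text
t 4.93 pos [ 0.5151 -0.3261  0.1855] yaw -13.03 zax [-0.0021  0.0027 -1.    ] w 0.456 F [ 0.5  0.2 -1.5]
series cm [-0.26 -0.03 15.25] turn -0.03
```

View pics/w2.png

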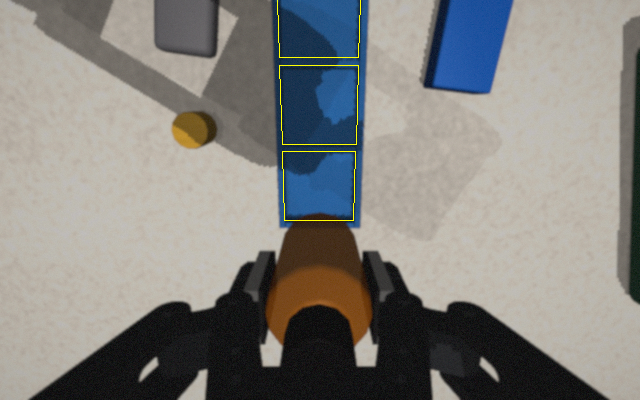

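The overlay matches the far cell, bounded (282–357, 150–221) px, to about 1 mm. Lowering.

Emit:
step_arm:
  series: [-0.2,0,2,0,-0.2,0,5,0,-0.2,0,8,0,-0.2,0,11,0,-0.2,0,13,0,-0.2,0,14.2,0,-0.2,0,14.6,0,-0.2,0,14.6,0]

```text
time: 5.65
ee_pos: [0.5153, -0.3279, 0.0407]
tcp_rot: [0.782, 0.623, -0.0, -0.001]
ft_force: [0.1, 0.2, -0.9]
width: 0.456
```

Emit:
step_arm:
  series: [0,0,0.2,0,0,0,0.3,0,0,0,0.4,0,0,0,0.5,0,0,0,0.5,0]

```text
time: 6.07
ee_pos: [0.5156, -0.3295, 0.0368]
tcp_rot: [0.783, 0.622, 0.0, 0.0]
ft_force: [-0.4, -0.5, -1.6]
width: 0.457
```

Emit:
step_arm:
  series: [0,0,0.1,0,0,0,0.2,0,0,0,0.3,0,0,0,0.3,0,0,0,0.3,0]

```text
time: 6.48
ee_pos: [0.5154, -0.3293, 0.0332]
tcp_rot: [0.783, 0.622, -0.0, 0.0]
ft_force: [0.0, -0.4, -0.6]
width: 0.455
```

Emit:
step_arm:
  series: [0,0,0.1,0,0,0,0.1,0,0,0,0.1,0]

```text
time: 6.73
ee_pos: [0.5155, -0.3294, 0.0332]
tcp_rot: [0.783, 0.623, -0.0, 0.0]
ft_force: [-2.4, 1.6, 6.0]
width: 0.457
```

Contact, with 6 N upward. Releasing and lifting.

Emit:
step_arm:
  series: [0,0,0,0,0,0,0,0,0,0,0,0,0,0,0,0]
  claw: 6.5

```text
time: 7.07
ee_pos: [0.5153, -0.3292, 0.0321]
tcp_rot: [0.783, 0.623, 0.0, -0.0]
ft_force: [0.5, 0.4, 0.2]
width: 0.762
```

Emit:
step_arm:
  series: [0,0,-1,0,0,0,-4,0,0,0,-8,0,0,0,-12,0,0,0,-15,0,0,0,-15.5,0,0,0,-15.5,0]

```text
time: 7.65
ee_pos: [0.517, -0.3306, 0.1916]
tcp_rot: [0.783, 0.623, 0.0, 0.004]
ft_force: [0.2, -0.1, -0.2]
width: 0.76
```

```bash
python3 go.py 0.5275 0.1750 0.19 1;python3 - <<'E'
from h import *
from plant import ctrl
c=ctrl.read_camera("scene");crop(c["frame"][:,:,::-1],230,80,250,220,3,"pics/s2.png")
E
```

```text
t 7.65 pos [ 0.517  -0.3306  0.1916] yaw -12.99 zax [ 0.0052 -0.005  -1.    ] w 0.76 F [ 0.2 -0.1 -0.2]
series cm [ 49.51 -10.34  -0.09] turn -13.99
```

View pics/s2.png

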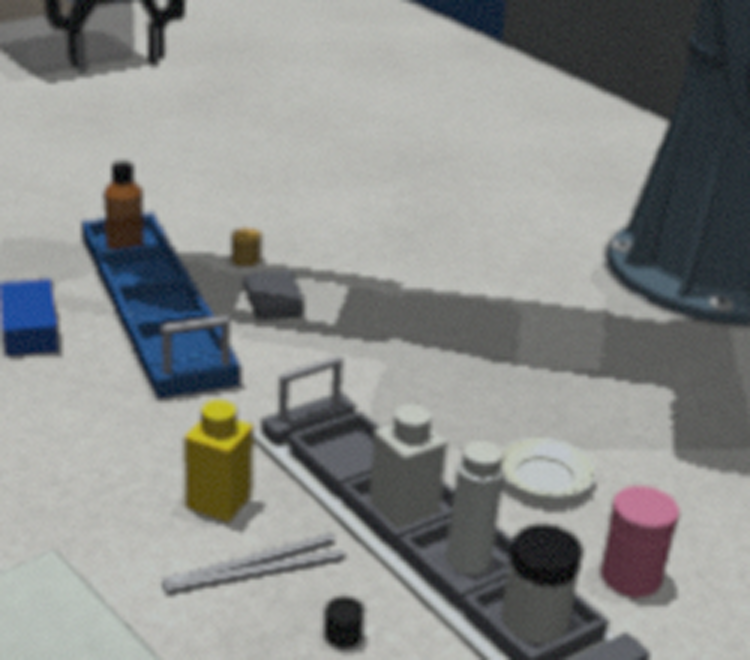

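Amber stands upright in the far cell at (123,215) in the crop. On to the flask.

Emit:
step_arm:
  series: [29,-6,0,-14,29,-6,0,-14,29,-6,0,-14,29,-6,0,-14,29,-6,0,-14,29,-6,0,-14,29,-6,0,-14,29,-6,0,-14]

```text
time: 8.37
ee_pos: [0.5199, -0.0267, 0.1849]
tcp_rot: [0.699, 0.715, -0.0, -0.003]
ft_force: [0.5, 0.9, -0.6]
width: 0.759
```

```bash
python3 go.py 0.5275 0.1750 0.19 1
```

```text
t 8.37 pos [ 0.5199 -0.0267  0.1849] yaw 1.29 zax [-0.0046  0.0038 -1.    ] w 0.759 F [ 0.5  0.9 -0.6]
series cm [20.15  1.21 -0.43] turn 0.29
```

Emit:
step_arm:
  series: [20.1,1.2,-0.5,0.2,20.1,1.2,-0.5,0.2,20.1,1.2,-0.5,0.2,20.1,1.2,-0.5,0.2,20.1,1.2,-0.5,0.2,20.1,1.2,-0.5,0.2,20.1,1.2,-0.5,0.2]

```text
time: 8.95
ee_pos: [0.5293, 0.1695, 0.1903]
tcp_rot: [0.701, 0.713, -0.001, -0.001]
ft_force: [-0.7, -0.5, 0.1]
width: 0.764
```

```bash
python3 go.py 0.5275 0.1750 0.035 1
python3 - <<'E'
from h import *
from plant import ctrl
o=ctrl.get_obs();c=ctrl.read_camera("wrist");i=c["frame"][:,:,::-1].copy()
for P in([.5275,.1742,.1],[.5224,.2446,.11]):
    p=w2px(c,[P],o)[0];print(p);cv2.circle(i,tuple(p.astype(int)),2,(0,0,255),-1)
crop(i,200,40,240,200,3,"pics/w3.png")
E
```

```text
t 8.95 pos [0.5293 0.1695 0.1903] yaw 1.02 zax [-3.5e-03 -6.0e-04 -1.0e+00] w 0.764 F [-0.7 -0.5  0.1]
series cm [ 0.56 -0.11 15.53] turn 0.02
[317.9377602  201.74949719]
[311.56506122  97.89737366]
```

View pics/w3.png

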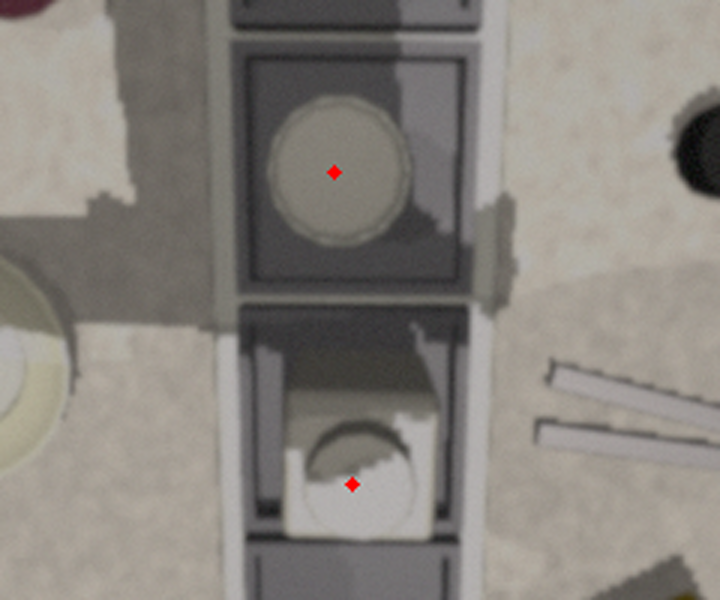

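Flask cap is seen at crop (361,478), about 2 mm towards +x of the prediction, and its sides are parallel to the socket. I'll correct for that and descend.

Emit:
step_arm:
  series: [0.6,0,3,0,0.6,0,7,0,0.6,0,11,0,0.6,0,13.5,0,0.6,0,15,0,0.6,0,15.4,0,0.6,0,15.4,0,0.6,0,15.4,0]

```text
time: 9.67
ee_pos: [0.5311, 0.173, 0.0388]
tcp_rot: [0.703, 0.712, 0.0, 0.0]
ft_force: [0.7, -0.1, 0.7]
width: 0.76
```

Emit:
step_arm:
  series: [0,0,0,0,0,0,0,0,0,0,0,0,0,0,0,0,0,0,0,0,0,0,0,0,0,0,0,0]
  claw: 3

```text
time: 10.25
ee_pos: [0.5318, 0.174, 0.04]
tcp_rot: [0.702, 0.712, 0.001, 0.001]
ft_force: [-0.9, -1.4, 7.9]
width: 0.465
```

Emit:
step_arm:
  series: [0,0,-1,0,0,0,-3,0,0,0,-6,0,0,0,-9,0,0,0,-12,0,0,0,-14,0,0,0,-15,0,0,0,-15,0]

```text
time: 10.92
ee_pos: [0.532, 0.1744, 0.1914]
tcp_rot: [0.702, 0.712, 0.002, 0.002]
ft_force: [0.0, -0.2, -2.3]
width: 0.466
```

```bash
python3 go.py 0.530 -0.2581 0.19 -13
```

```text
t 10.92 pos [0.532  0.1744 0.1914] yaw 0.82 zax [ 5.3e-03  6.0e-04 -1.0e+00] w 0.466 F [ 0.  -0.2 -2.3]
series cm [-43.24  -0.82   0.12] turn 13.82
```

Emit:
step_arm:
  series: [-1.5,0,0,2,-5,0,0,4,-8.5,0,0,6,-12,-0.2,0,8,-15.5,-0.3,0,10,-19,-0.4,0,12,-22.5,-0.4,0,13.8,-26,-0.5,0,13.8]

```text
time: 11.58
ee_pos: [0.5277, -0.0872, 0.1862]
tcp_rot: [0.783, 0.622, -0.001, -0.001]
ft_force: [0.6, -0.2, -2.2]
width: 0.464
```

```bash
python3 go.py 0.530 -0.2581 0.19 -13
```

```text
t 11.58 pos [ 0.5277 -0.0872  0.1862] yaw -13.09 zax [-0.003   0.0013 -1.    ] w 0.464 F [ 0.6 -0.2 -2.2]
series cm [-16.6    4.09  -0.4 ] turn -0.09
```

Emit:
step_arm:
  series: [-3.5,0.9,0,0,-7,1.8,0,0,-10.5,2.6,0,0,-13.5,3.4,0,0,-15.6,3.9,0,0,-16.6,4.1,0,0,-16.6,4.1,0,0,-16.6,4.1,0,0]

```text
time: 12.25
ee_pos: [0.5311, -0.256, 0.1868]
tcp_rot: [0.783, 0.622, -0.0, -0.002]
ft_force: [-0.0, -0.5, -1.9]
width: 0.464
```

```bash
python3 go.py 0.530 -0.2581 0.034 -13
```

```text
t 12.25 pos [ 0.5311 -0.256   0.1868] yaw -13.03 zax [-0.002   0.0022 -1.    ] w 0.464 F [-0.  -0.5 -1.9]
series cm [-0.26 -0.02 15.28] turn -0.03
```

Emit:
step_arm:
  series: [-0.1,-0.1,2,0,-0.1,-0.1,5,0,-0.1,-0.1,8,0,-0.1,-0.1,11,0,-0.1,-0.1,13,0,-0.1,-0.1,14.2,0,-0.1,-0.1,14.5,0,-0.1,-0.1,14.5,0]

```text
time: 12.92
ee_pos: [0.5305, -0.2563, 0.0428]
tcp_rot: [0.782, 0.623, -0.0, -0.001]
ft_force: [-0.2, 0.1, -1.3]
width: 0.465
```

Emit:
step_arm:
  series: [0,0,0.2,0,0,0,0.4,0,0,0,0.5,0,0,0,0.6,0,0,0,0.7,0,0,0,0.7,0,0,0,0.7,0]

```text
time: 13.5
ee_pos: [0.5306, -0.2578, 0.0364]
tcp_rot: [0.783, 0.622, 0.0, 0.0]
ft_force: [-0.2, -0.4, -2.8]
width: 0.462
```

Emit:
step_arm:
  series: [0,0,0.1,0,0,0,0.2,0,0,0,0.3,0,0,0,0.3,0,0,0,0.3,0]

```text
time: 13.92
ee_pos: [0.5306, -0.2579, 0.034]
tcp_rot: [0.783, 0.623, -0.0, 0.0]
ft_force: [-2.1, 1.8, 6.4]
width: 0.464
```

Contact at the expected height. Releasing.

Emit:
step_arm:
  series: [0,0,0,0,0,0,0,0,0,0,0,0,0,0,0,0]
  claw: 6.5

```text
time: 14.25
ee_pos: [0.5306, -0.2577, 0.0332]
tcp_rot: [0.783, 0.623, 0.0, 0.0]
ft_force: [0.7, 0.6, 0.3]
width: 0.764
```

Emit:
step_arm:
  series: [0,0,-1,0,0,0,-4,0,0,0,-8,0,0,0,-12,0,0,0,-15,0,0,0,-15.5,0,0,0,-15.5,0]

```text
time: 14.83
ee_pos: [0.5323, -0.259, 0.1925]
tcp_rot: [0.783, 0.623, 0.001, 0.003]
ft_force: [-0.1, -0.5, -0.9]
width: 0.763
```

```bash
python3 go.py 0.524 0.246 0.19 0.8;python3 - <<'E'
from h import *
from plant import ctrl
c=ctrl.read_camera("scene");crop(c["frame"][:,:,::-1],230,80,250,220,3,"pics/s3.png")
E
```

```text
t 14.83 pos [ 0.5323 -0.259   0.1925] yaw -12.99 zax [ 0.0057 -0.0043 -1.    ] w 0.763 F [-0.1 -0.5 -0.9]
series cm [ 4.902e+01 -1.216e+01  2.000e-02] turn -13.79
```

View pics/s3.png

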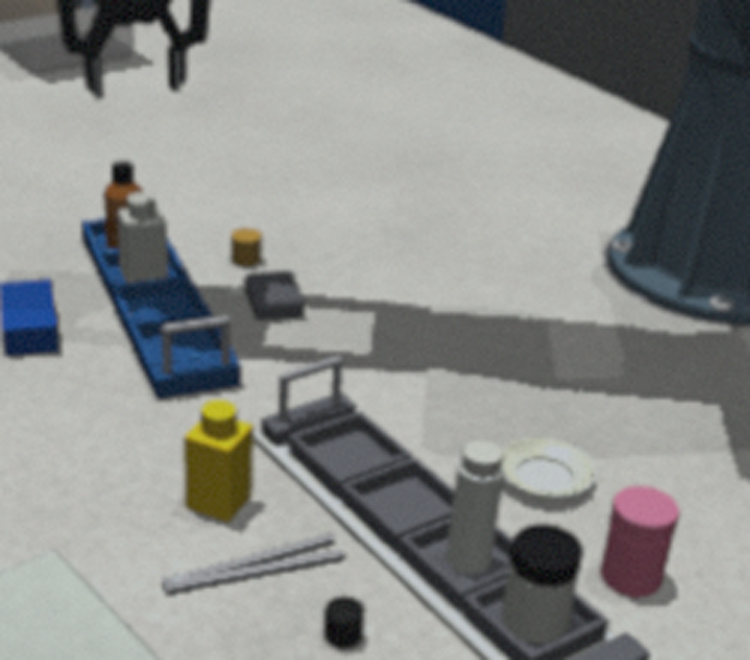

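The flask stands in the second-farthest cell at (142,240) in the crop, upright. Next is the can.

Emit:
step_arm:
  series: [29,-7,0,-13.8,29,-7,0,-13.8,29,-7,0,-13.8,29,-7,0,-13.8,29,-7,0,-13.8,29,-7,0,-13.8,29,-7,0,-13.8,29,-7,0,-13.8]

```text
time: 15.55
ee_pos: [0.5252, 0.0465, 0.186]
tcp_rot: [0.7, 0.714, -0.001, -0.003]
ft_force: [-0.5, 0.8, 0.0]
width: 0.757
```

```bash
python3 go.py 0.524 0.246 0.19 0.8
```

```text
t 15.55 pos [0.5252 0.0465 0.186 ] yaw 1.07 zax [-0.0045  0.0029 -1.    ] w 0.757 F [-0.5  0.8  0. ]
series cm [19.95  0.25 -0.34] turn 0.27
```

Emit:
step_arm:
  series: [20.3,0.2,-0.5,0.2,20.3,0.2,-0.5,0.2,20.3,0.2,-0.5,0.2,20.3,0.2,-0.5,0.2,20.3,0.2,-0.5,0.2,20.3,0.2,-0.5,0.2,20.3,0.2,-0.5,0.2,20.3,0.2,-0.5,0.2]

```text
time: 16.22
ee_pos: [0.5258, 0.243, 0.1915]
tcp_rot: [0.703, 0.711, -0.002, -0.001]
ft_force: [0.2, -0.7, -0.9]
width: 0.761
```

```bash
python3 go.py 0.524 0.246 0.045 1
python3 - <<'E'
from h import *
from plant import ctrl
o=ctrl.get_obs();c=ctrl.read_camera("wrist");i=c["frame"][:,:,::-1].copy()
for P in([.5240,.246,.11],[.5212,.3162,.08]):
    p=w2px(c,[P],o)[0];print(p);cv2.circle(i,tuple(p.astype(int)),2,(0,0,255),-1)
crop(i,200,40,240,200,3,"pics/w4.png")
E
```

```text
t 16.22 pos [0.5258 0.243  0.1915] yaw 0.64 zax [-0.0031 -0.0013 -1.    ] w 0.761 F [ 0.2 -0.7 -0.9]
series cm [ 0.32 -0.13 14.65] turn -0.36
[317.68441212 207.65904838]
[314.99568432 101.28337625]
```

View pics/w4.png

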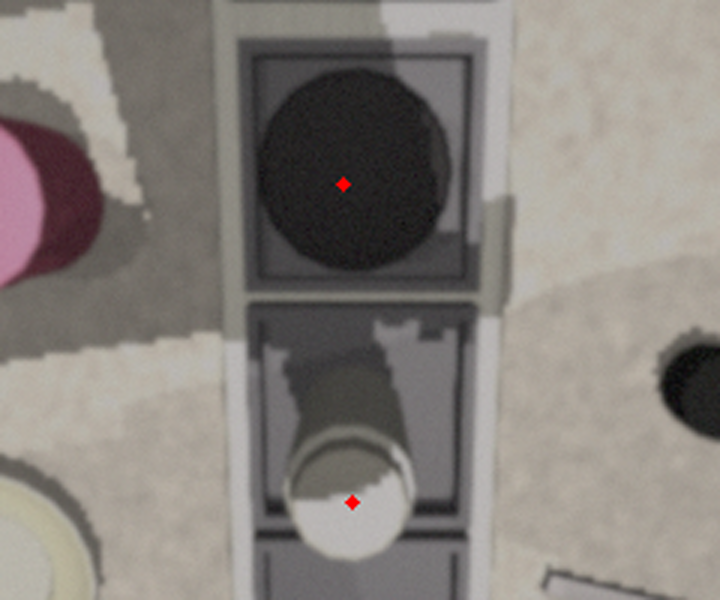

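The can cap matches the prediction at crop (350,500). The jar lid, at (355,170), suggests the jar is at about (0.524, 0.319). Descending on the can.

Emit:
step_arm:
  series: [0.2,-0.1,3,0,0.2,-0.1,7,0,0.2,-0.1,10,0,0.2,-0.1,12.5,0,0.2,-0.1,14,0,0.2,-0.1,14.5,0,0.2,-0.1,14.5,0,0.2,-0.1,14.5,0]

```text
time: 16.93
ee_pos: [0.5264, 0.2447, 0.0489]
tcp_rot: [0.704, 0.71, 0.0, 0.0]
ft_force: [0.0, 0.4, -0.2]
width: 0.763
```

Emit:
step_arm:
  series: [0,0,0,0,0,0,0,0,0,0,0,0,0,0,0,0,0,0,0,0,0,0,0,0,0,0,0,0]
  claw: 2.3

```text
time: 17.52
ee_pos: [0.5268, 0.2458, 0.0498]
tcp_rot: [0.703, 0.711, 0.001, 0.001]
ft_force: [-0.2, -1.2, 6.9]
width: 0.373
```

Emit:
step_arm:
  series: [0,0,-1,0,0,0,-3,0,0,0,-6,0,0,0,-9,0,0,0,-12,0,0,0,-14,0,0,0,-15,0,0,0,-15,0]

```text
time: 18.18
ee_pos: [0.5272, 0.2461, 0.2015]
tcp_rot: [0.703, 0.711, 0.002, 0.001]
ft_force: [0.8, -0.2, -0.6]
width: 0.374
```

```bash
python3 go.py 0.5462 -0.1879 0.20 -13
```

```text
t 18.18 pos [0.5272 0.2461 0.2015] yaw 0.62 zax [ 0.0052  0.0013 -1.    ] w 0.374 F [ 0.8 -0.2 -0.6]
series cm [-43.42   1.43   0.1 ] turn 13.62
```

Emit:
step_arm:
  series: [-1.5,0,0,2,-5,0.2,0,4,-8.5,0.3,0,6,-12,0.4,0,8,-15.5,0.6,0,10,-19,0.7,0,12,-22.5,0.8,0,13.6,-26,0.9,0,13.6]

```text
time: 18.85
ee_pos: [0.536, -0.0156, 0.1962]
tcp_rot: [0.783, 0.622, -0.001, -0.001]
ft_force: [0.8, -0.4, -1.1]
width: 0.374
```

```bash
python3 go.py 0.5462 -0.1879 0.20 -13
```

```text
t 18.85 pos [ 0.536  -0.0156  0.1962] yaw -13.08 zax [-0.0033  0.001  -1.    ] w 0.374 F [ 0.8 -0.4 -1.1]
series cm [-16.55   4.89  -0.4 ] turn -0.08
```

Emit:
step_arm:
  series: [-3.5,1,0,0,-7,2,0,0,-10.5,3,0,0,-13.5,4,0,0,-15.6,4.6,0,0,-16.6,4.9,0,0,-16.6,4.9,0,0,-16.6,4.9,0,0]

```text
time: 19.52
ee_pos: [0.5472, -0.1862, 0.1969]
tcp_rot: [0.783, 0.622, -0.0, -0.001]
ft_force: [0.3, 0.0, -0.4]
width: 0.38
```

```bash
python3 go.py 0.5462 -0.1879 0.044 -13
```

```text
t 19.52 pos [ 0.5472 -0.1862  0.1969] yaw -13.04 zax [-0.0021  0.002  -1.    ] w 0.38 F [ 0.3  0.  -0.4]
series cm [-0.21 -0.02 15.29] turn -0.04
```

Emit:
step_arm:
  series: [0,-0.1,2,0,0,-0.1,5,0,0,-0.1,8,0,0,-0.1,11,0,0,-0.1,13,0,0,-0.1,14.2,0,0,-0.1,14.5,0,0,-0.1,14.5,0]

```text
time: 20.18
ee_pos: [0.5467, -0.1855, 0.0528]
tcp_rot: [0.782, 0.623, -0.0, -0.001]
ft_force: [0.2, 0.7, -0.6]
width: 0.374
```

Emit:
step_arm:
  series: [0,0,0.2,0,0,0,0.4,0,0,0,0.5,0,0,0,0.6,0,0,0,0.7,0,0,0,0.7,0,0,0,0.7,0]

```text
time: 20.77
ee_pos: [0.5469, -0.187, 0.0464]
tcp_rot: [0.783, 0.622, 0.0, 0.0]
ft_force: [0.5, 0.1, -0.7]
width: 0.373
```

Emit:
step_arm:
  series: [0,0,0.1,0,0,0,0.2,0,0,0,0.3,0,0,0,0.3,0,0,0,0.3,0]

```text
time: 21.18
ee_pos: [0.547, -0.187, 0.0438]
tcp_rot: [0.783, 0.623, -0.0, 0.0]
ft_force: [-2.3, -0.0, 4.6]
width: 0.375
```

Contact. Releasing and lifting.

Emit:
step_arm:
  series: [0,0,0,0,0,0,0,0,0,0,0,0,0,0,0,0]
  claw: 6.5

```text
time: 21.52
ee_pos: [0.5469, -0.1868, 0.0431]
tcp_rot: [0.783, 0.623, -0.0, -0.0]
ft_force: [0.4, -0.2, -0.0]
width: 0.757
```

Emit:
step_arm:
  series: [0,0,-1,0,0,0,-4,0,0,0,-8,0,0,0,-12,0,0,0,-14.5,0,0,0,-14.5,0,0,0,-14.5,0]

```text
time: 22.1
ee_pos: [0.5482, -0.1876, 0.1913]
tcp_rot: [0.783, 0.623, 0.001, 0.002]
ft_force: [-0.9, 0.4, -0.6]
width: 0.766
```

```bash
python3 go.py 0.524 0.3185 0.19 0.8;python3 - <<'E'
from h import *
from plant import ctrl
c=ctrl.read_camera("scene");crop(c["frame"][:,:,::-1],230,80,250,220,3,"pics/s4.png")
E
```

```text
t 22.1 pos [ 0.5482 -0.1876  0.1913] yaw -12.99 zax [ 0.0046 -0.0027 -1.    ] w 0.766 F [-0.9  0.4 -0.6]
series cm [ 4.877e+01 -1.374e+01 -2.000e-02] turn -13.79
```

View pics/s4.png

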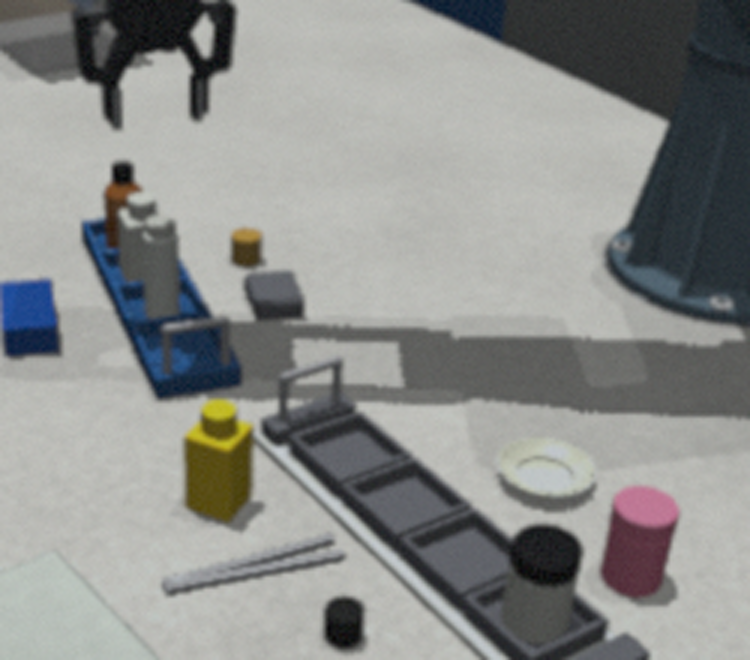

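The can is upright in the third cell at (160,270). Last is the jar.

Emit:
step_arm:
  series: [29,-8,0,-13.8,29,-8,0,-13.8,29,-8,0,-13.8,29,-8,0,-13.8,29,-8,0,-13.8,29,-8,0,-13.8,29,-8,0,-13.8,29,-8,0,-13.8]

```text
time: 22.82
ee_pos: [0.5318, 0.1191, 0.1864]
tcp_rot: [0.701, 0.714, -0.001, -0.002]
ft_force: [0.7, -0.9, -0.2]
width: 0.759
```

```bash
python3 go.py 0.524 0.3185 0.19 0.8
```

```text
t 22.82 pos [0.5318 0.1191 0.1864] yaw 1.05 zax [-0.004   0.0022 -1.    ] w 0.759 F [ 0.7 -0.9 -0.2]
series cm [19.95 -0.41 -0.32] turn 0.25
```

Emit:
step_arm:
  series: [20.2,-0.5,-0.5,0.2,20.2,-0.5,-0.5,0.2,20.2,-0.5,-0.5,0.2,20.2,-0.5,-0.5,0.2,20.2,-0.5,-0.5,0.2,20.2,-0.5,-0.5,0.2,20.2,-0.5,-0.5,0.2,20.2,-0.5,-0.5,0.2]
  claw: 7.2

```text
time: 23.48
ee_pos: [0.5256, 0.3148, 0.1916]
tcp_rot: [0.703, 0.711, -0.002, -0.0]
ft_force: [0.1, 0.4, 0.1]
width: 0.847
```

```bash
python3 go.py 0.524 0.3185 0.035 1
python3 - <<'E'
from h import *
from plant import ctrl
o=ctrl.get_obs();c=ctrl.read_camera("wrist");i=c["frame"][:,:,::-1].copy()
for P in([.5240,.3185,.08],):
    p=w2px(c,[P],o)[0];print(p);cv2.circle(i,tuple(p.astype(int)),2,(0,0,255),-1)
crop(i,200,40,240,200,3,"pics/w5.png")
E
```

```text
t 23.48 pos [0.5256 0.3148 0.1916] yaw 0.63 zax [-0.0028 -0.0017 -1.    ] w 0.847 F [0.1 0.4 0.1]
series cm [ 0.4  -0.11 15.66] turn -0.37
[318.18158857 195.20621705]
```

View pics/w5.png

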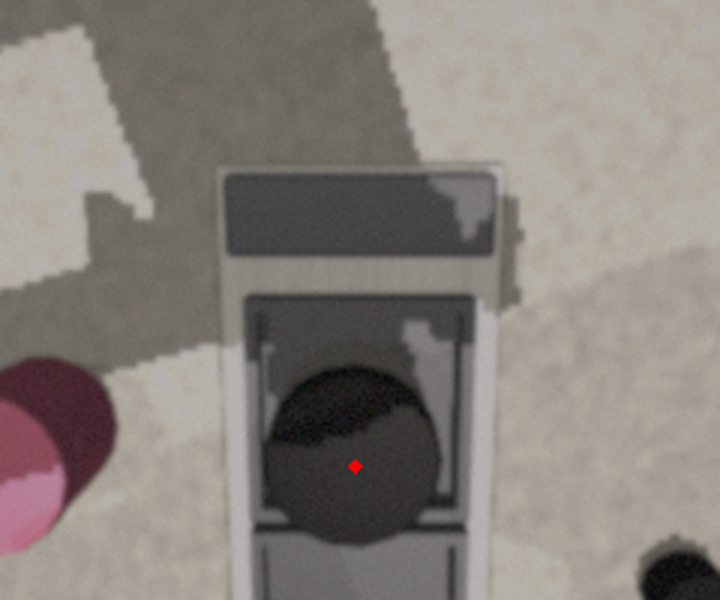

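Jar lid centre is at crop (354,456), within 2.5 mm. Descending to TCP z≈0.035.

Emit:
step_arm:
  series: [0.3,-0.1,3,0,0.3,-0.1,7,0,0.3,-0.1,11,0,0.3,-0.1,13.5,0,0.3,-0.1,15,0,0.3,-0.1,15.7,0,0.3,-0.1,15.7,0,0.3,-0.1,15.7,0]

```text
time: 24.2
ee_pos: [0.5261, 0.3178, 0.0369]
tcp_rot: [0.704, 0.71, 0.0, 0.0]
ft_force: [0.7, 0.5, 0.0]
width: 0.845
```

Emit:
step_arm:
  series: [0,0,0,0,0,0,0,0,0,0,0,0,0,0,0,0,0,0,0,0,0,0,0,0,0,0,0,0]
  claw: 3.6

```text
time: 24.78
ee_pos: [0.5266, 0.319, 0.0383]
tcp_rot: [0.703, 0.711, 0.001, 0.001]
ft_force: [-1.1, -2.4, 7.0]
width: 0.536
```

Emit:
step_arm:
  series: [0,0,-1,0,0,0,-3,0,0,0,-6,0,0,0,-9,0,0,0,-12,0,0,0,-14,0,0,0,-15,0,0,0,-15,0]

```text
time: 25.45
ee_pos: [0.5268, 0.3194, 0.1899]
tcp_rot: [0.703, 0.711, 0.003, 0.001]
ft_force: [0.7, 0.3, -1.3]
width: 0.538
```

```bash
python3 go.py 0.5624 -0.1178 0.19 -13
```

```text
t 25.45 pos [0.5268 0.3194 0.1899] yaw 0.62 zax [ 0.0054  0.0021 -1.    ] w 0.538 F [ 0.7  0.3 -1.3]
series cm [-43.75   3.08  -0.08] turn 13.62
```

Emit:
step_arm:
  series: [-1.5,0.1,0,2,-5,0.3,0,4,-8.5,0.6,0,6,-12,0.8,0,8,-15.5,1,0,10,-19,1.3,0,12,-22.5,1.5,0,13.6,-26,1.8,0,13.6]

```text
time: 26.12
ee_pos: [0.5441, 0.0566, 0.1838]
tcp_rot: [0.784, 0.621, -0.002, -0.001]
ft_force: [0.3, -0.2, -1.1]
width: 0.536
```

```bash
python3 go.py 0.5624 -0.1178 0.19 -13
```

```text
t 26.12 pos [0.5441 0.0566 0.1838] yaw -13.17 zax [-4.3e-03  2.0e-04 -1.0e+00] w 0.536 F [ 0.3 -0.2 -1.1]
series cm [-16.56   5.76  -0.63] turn -0.17
```

Emit:
step_arm:
  series: [-3.5,1.2,0,0,-7,2.4,0,0,-10.5,3.6,0,0,-13.5,4.7,0,0,-15.6,5.4,0,0,-16.6,5.8,0,0,-16.6,5.8,0,0,-16.6,5.8,0,0]

```text
time: 26.78
ee_pos: [0.5641, -0.1156, 0.1847]
tcp_rot: [0.783, 0.622, -0.001, -0.001]
ft_force: [0.1, -0.0, -0.2]
width: 0.536
```

```bash
python3 go.py 0.5624 -0.1178 0.032 -13
```

```text
t 26.78 pos [ 0.5641 -0.1156  0.1847] yaw -13.1 zax [-0.0026  0.0017 -1.    ] w 0.536 F [ 0.1 -0.  -0.2]
series cm [-0.26 -0.07 15.27] turn -0.1
```

Emit:
step_arm:
  series: [-0.1,-0.1,2,0,-0.1,-0.1,5,0,-0.1,-0.1,8,0,-0.1,-0.1,11,0,-0.1,-0.1,13,0,-0.1,-0.1,14.2,0,-0.1,-0.1,14.5,0,-0.1,-0.1,14.5,0]

```text
time: 27.45
ee_pos: [0.5636, -0.1155, 0.0407]
tcp_rot: [0.782, 0.623, -0.0, -0.001]
ft_force: [-1.1, 0.1, -1.0]
width: 0.539
```

Emit:
step_arm:
  series: [0,0,0.2,0,0,0,0.4,0,0,0,0.5,0,0,0,0.6,0,0,0,0.7,0,0,0,0.7,0,0,0,0.7,0]

```text
time: 28.03
ee_pos: [0.5641, -0.1168, 0.0344]
tcp_rot: [0.783, 0.622, 0.0, 0.0]
ft_force: [-0.0, 0.1, -1.3]
width: 0.541
```

Emit:
step_arm:
  series: [0,0,0.1,0,0,0,0.2,0,0,0,0.3,0,0,0,0.3,0,0,0,0.3,0]

```text
time: 28.45
ee_pos: [0.5642, -0.1169, 0.0323]
tcp_rot: [0.783, 0.623, -0.0, 0.0]
ft_force: [-4.1, 0.6, 8.2]
width: 0.541
```

Contact at the expected height. Releasing and lifting.

Emit:
step_arm:
  series: [0,0,0,0,0,0,0,0,0,0,0,0,0,0,0,0]
  claw: 7.2

```text
time: 28.78
ee_pos: [0.564, -0.1167, 0.0311]
tcp_rot: [0.783, 0.623, -0.0, -0.0]
ft_force: [-0.2, -0.9, 0.0]
width: 0.841
```

Emit:
step_arm:
  series: [0,0,-1,0,0,0,-4,0,0,0,-8,0,0,0,-12,0,0,0,-16,0,0,0,-18,0,0,0,-18,0]

```text
time: 29.37
ee_pos: [0.5674, -0.118, 0.2189]
tcp_rot: [0.783, 0.623, 0.003, 0.005]
ft_force: [0.1, 0.3, 0.9]
width: 0.844
```

Emit:
step_arm:
  series: [20,0,0,0,20,0,0,0,20,0,0,0,20,0,0,0,20,0,0,0,20,0,0,0,20,0,0,0,20,0,0,0]

```text
time: 30.03
ee_pos: [0.6085, 0.0781, 0.2107]
tcp_rot: [0.782, 0.623, -0.001, -0.0]
ft_force: [-0.1, 0.0, -0.4]
width: 0.842
```

Run:
```python
from h import *
from plant import ctrl
c=ctrl.read_camera("scene");crop(c["frame"][:,:,::-1],230,80,130,130,4.5,"pics/s5.png")
c=ctrl.read_camera("top");i=c["frame"][:,:,::-1].copy()
O=np.array([.5381,-.223,0]);d=np.array([np.cos(np.radians(77)),np.sin(np.radians(77)),0])
s=5;b=cv2.resize(i[145:225,330:485],None,fx=s,fy=s,interpolation=cv2.INTER_CUBIC)
for y,h in((-.108,.09),(-.036,.088),(.036,.098),(.108,.068)):
    p=w2px(c,[O+d*y+[0,0,.006+h]])[0];q=((p-[330,145]+.5)*s-.5).astype(int);cv2.circle(b,tuple(int(v) for v in q),3,(0,255,255),-1)
cv2.imwrite("pics/t5.png",b)
```

```text
(no output)
```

View pics/s5.png

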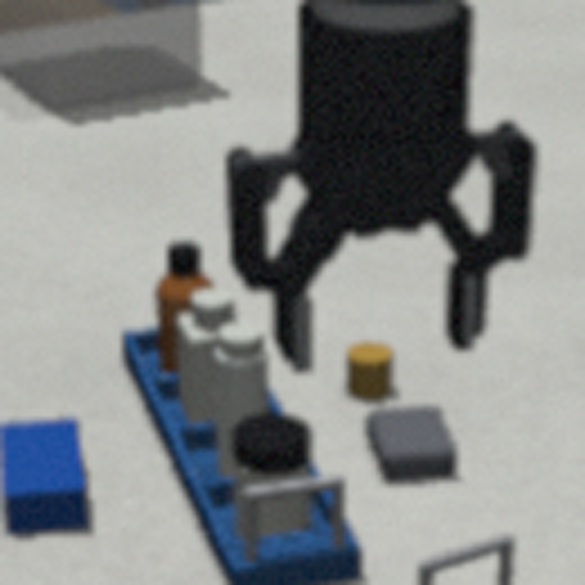

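View pics/t5.png

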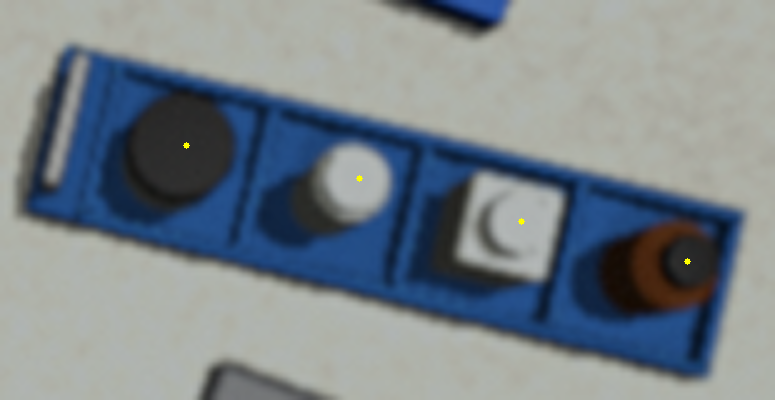

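All four stand upright, and each cap is within about 5 crop px (2–3 mm) of its cell's predicted centre. I'll let the arm come to rest, then hand in.

Emit:
step_arm:
  series: [0,0,0,0,0,0,0,0,0,0,0,0,0,0,0,0,0,0,0,0,0,0,0,0]

```text
time: 30.63
ee_pos: [0.609, 0.0779, 0.2113]
tcp_rot: [0.783, 0.622, 0.0, 0.0]
ft_force: [-0.2, -0.4, -0.5]
width: 0.843
```

```bash
python3 -c "
from plant import ctrl
print(ctrl.get_obs()['ft_force'],abs(ctrl.get_obs()['joint_velocities']).max());print(ctrl.hand_in())"
```

```text
[-0.24171993 -0.38697436 -0.49716531] 0.002771790377909171
the job is handed in; nothing more can be done
None
```

All four containers are in the blue rack in reverse order, and I handed the job in at about 31 s. From the cell farthest from the blue loop handle to the nearest they are amber, flask, can, jar. Each one was lowered until it touched the cell floor (5–8 N) before I let go.

In the last top and scene pictures all four stand upright. Each cap is within about 2–3 mm of where it should be for its cell's centre. The arm was at rest, clear of everything, with near-zero wrist force.

No check failed. The one disagreement was that the wrist camera put objects up to about 4 mm from the top camera's estimates, and I corrected the amber, flask and jar grasps for it. The hand-in gave no verdict.

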